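# Close up the curing box and start it

## Robot

A 7-joint arm with a two-finger parallel gripper is mounted at the origin on the work surface. World frame = base frame: x ahead of the robot, y to its left, z up, the work surface at z = 0. Lengths are in m, angles in rad, forces in N, time in s.
With the tool pointing down it reaches from about 0.425 to 0.925 m from the base axis. Payload 6.8 kg.
Tool frame: the origin (TCP) lies on the front face of the gripper's body, between the roots of the fingers; the fingertips stand 73 mm ahead of it and the grasp point (between the pads) lies 54 mm ahead of it; z points along the fingers, x is the direction in which the jaws open and shut, and the axes are right-handed (so a half turn about z gives the same grasp; the last joint's range is limited). The gripper opens to 85 mm and grips with 20 to 120 N. Pads are 22 mm wide; open, the fingers measure 114 mm over their backs; the gripper's body (76 mm by 85 mm) begins 54 mm behind the grasp point. The pads swing forward as they close: fully open they stand 13 mm farther back than shut.
Start: joints at [1.011, 0.477, 0.022, 1.555, -0.011, 1.109, -0.083], TCP at [0.295, -0.607, 0.304] pointing down, gripper open.
Joint ranges: [-2.96, 2.96], [-0.34, 2.1], [-1.41, 1.46], [0.24, 2.44], [-1.37, 4.51], [0.17, 1.92], [-2.96, 2.96]. Speed limits (rad/s): [2.39, 2.39, 3.14, 3.14, 3.14, 3.14, 3.14].

## Interface

Orientations are given as a unit quaternion [w, x, y, z].
In Python, from station import get_obs, read_camera, hand_in gives the robot as it stands. The module is installed in compiled form; this text tells all that it offers.
- The arm moves only by the shell command python3 -m creep 'ROWS' [FORCE]. ROWS is JSON, a list that holds one entry, the list of rows, each a list of 7 numbers: the turn, a rotation vector about the tool's x, y, z in rad, then the shift along the tool's x, y, z in m, then the finger opening in m, from 0 to 0.0854. A call has 1 to 20 rows; each row shifts and turns the pose as measured when the row begins, along the tool's axes as they then stand; what a row does not reach is not made up. A row lasts 1/12 s, in which the tool goes at most 41.7 mm and 7.16 degrees, less where a joint would pass 70% of its speed; a pose out of reach is approached as far as the arm can. A call is refused whole if a number of a shift passes 0.0417 or a number of a turn 0.125, either way. A call with a gripper value outside its range is refused whole. The fingers move at their own pace and stop on an object; FORCE is the grip in N (left out, the last holds). Time passes only in rows, so rows that do not move let the fingers close. It gives the time, the measured TCP pose, the force and the opening at its end, in the units of the state.
- get_obs(): the state, without advancing time (a new reading comes with each control period).
- read_camera(name): name is "side" or "top"; returns a dict with "color" (400x640x3 uint8, red, green, blue), "range_z" (400x640 float32, m along the optical axis (not along the pixel's ray), 0 where there is no reading), "fovy" (degrees; the focal length in pixels is half the picture's height over the tangent of half this angle, whatever the lens; pixels are square), "cx", "cy" (the principal point, pixels), "rvec" (rotation vector, rad) and "tvec" (3), from world to camera coordinates, as OpenCV has them. Camera axes: x right, y down, z forward; pixel columns grow to the right and rows downward; lengths in m; the calibration is good to about 2 mm. A picture is of the moment at which its call begins.
- hand_in(): hands the job in, once; it reports no verdict.
The state is a dict: "t": time; "q": joint angles; "joint_vel": joint speeds; "joint_torque": joint torques, N m; "eef_pos": TCP position; "tool_rot": TCP orientation; "contact_force": force on the tool from outside, world axes, zero at the start; "torque": the same for the moment, N m; "gripper_width": opening from 0.0 (shut) to 1.0 (fully open).
Only numpy, scipy, OpenCV 4.12 (cv2) and the standard library are available. Lean on these libraries where they do the work, as an engineer would, in place of code of your own. Each camera call takes 0.05 s, during which the arm holds its last target.

## Task

Close up the small white curing box and start it, using only the fingertips: first push its tray fully home, with the metal pot riding along upright and untouched, then gently push the lid down until it is fully shut, and only then press the round button on the box all the way in and let it go. Push things shut only (do not pull the tray further out or raise the lid), pick nothing up, and leave the things standing around the box where they are.

Things in the scene. Friction and masses are not known exactly. Their poses are not given: they have to be found in the camera images.
- box: White steel curing box fixed to the bench: 200 (x) by 220 (y) by 110 mm high, open at top and front, walls 10 mm; a grey control pod, 60 mm wide, as deep and high, is joined to its -y side (y -110 to -170). Origin: centre of the white part's underside, on the bench; its x points to its back (the tray comes out to its -x, towards the robot), z up. Position and yaw vary.
- tray (a joint): How far the tray is pulled out, m: 0 = fully home, grows along the box's -x, at most 0.12; starts 0.05 to 0.095. Friction 2 N plus 6 N per m/s; stays where left, hard stop at 0. Dark steel tray, inside 168 by 180 mm, floor 16 mm above the bench, walls 30 mm; white front plate 194 mm wide, 12 mm thick, 12 to 104 mm above the bench, its outer face 100 mm before the box's origin when home.
- tray_bar (a point): Middle of the tray's steel handle bar, on its centre line: 10 mm thick, 100 mm long along the box's y, 62 mm above the bench, 30 mm in front of the tray's front plate (130 mm before the box's origin when home). Moves with the tray.
- lid (a joint): Opening angle of the lid, rad: 0 = shut flat on the box, grows as its front edge rises, at most 1.3; starts 0.55 to 1.0. A stiff hinge (0.55 N m of friction; about 3 N near the front edge moves it) holds it where left; hard stop at 0. White, 215 mm from hinge to front edge, 220 mm wide, 12 mm thick, 0.35 kg; shut, its top is 123 mm above the bench, 15 mm past the box's front.
- lid_hinge (a point): Middle of the lid's hinge axis, at the box's back edge, 110 mm above the bench, level with the lid's underside; the axis runs along the box's y. It is 100 mm behind the box's origin.
- lid_edge (a point): Middle of the lid's front edge on its upper (outer) face: 215 mm from the hinge axis along the lid and 12 mm above the lid's underside. Moves with the lid.
- button (a joint): How far the button is pressed in, m: 0 = out, 0.006 = fully in; it springs back. Takes about 5 N fully in; more than 0.004 counts as pressed.
- button_top (a point): Centre of the top face of the round grey push button (28 mm across, pressed straight down) on top of the control pod, in the front part of it.
- pot: Small open aluminium pot standing loose in the tray: 44 mm across, 36 mm high, about 0.08 kg. Origin: centre of its underside. Not to be touched.
- tumbler: Bystander: white plastic tumbler, 76 mm across, 150 mm high, open top. Origin: centre of its underside.
- jar: Bystander: glass jar with a steel cap, 68 mm across, 85 mm high. Origin: centre of its underside.
- carton: Bystander: cardboard carton 70 by 90 mm, 50 mm high. Origin: centre of its underside.
- tin: Bystander: round steel tin, 72 mm across, 45 mm high. Origin: centre of its underside.

How it is judged:
By the outcome, as a careful person would: the job done as asked, in the order asked, and still so for the second after the job is handed in, with the robot touching nothing.
It also fails if it takes over 58 s, if anything falls off the work surface, if the arm or the gripper's body presses on something with over 40 N, if the wrist force passes 120 N, or if a joint passes its speed limit or range.

## Working session

There is one attempt and no reset: what is moved stays moved. The work goes in short steps, Python scripts to look and compute and a shell command to move; the robot and the scene stay as the last step left them, time stands still between calls to the robot, and variables do not carry over. Pictures are saved under pics/ and viewed, and the job is handed in when it is done.

```bash
mkdir -p pics; ls; cat > h.py <<'E'
import numpy as np, cv2
from station import get_obs, read_camera
def cam(n):
    c=read_camera(n); H,W=c["range_z"].shape
    f=H/2/np.tan(np.radians(c["fovy"])/2)
    R=cv2.Rodrigues(np.array(c["rvec"],float))[0]; t=np.array(c["tvec"],float).reshape(3)
    u,v=np.meshgrid(np.arange(W),np.arange(H)); z=c["range_z"]
    P=np.stack([(u-c["cx"])/f*z,(v-c["cy"])/f*z,z],-1)
    Wd=(P-t)@R
    Wd[z==0]=np.nan
    return c,Wd
E
python3 - <<'E'
from h import *
o=get_obs(); print(o)
for n in("side","top"):
    c,W=cam(n); cv2.imwrite(f"pics/{n}0.png",c["color"][:,:,::-1]); np.savez(f"{n}0.npz",W=W,col=c["color"])
    R=cv2.Rodrigues(np.array(c["rvec"],float))[0]; print(n,c["fovy"],c["cx"],c["cy"],-R.T@np.array(c["tvec"]).reshape(3))
E
```

```text
pics
{'t': 0.0, 'q': array([ 1.01088746,  0.47779122,  0.02235435,  1.55643979, -0.01143713,
        1.10930846, -0.08306292]), 'joint_vel': array([ 1.57790009e-03,  1.50097314e-03, -6.01696723e-05, -7.75352826e-04,
       -8.48585697e-05, -8.72059626e-04, -8.56970977e-05]), 'joint_torque': array([ 1.11171266e-03, -5.96448255e+01,  1.60849527e+00, -2.81197035e+01,
        1.24514621e-02,  9.42467042e-03, -1.96155275e-05]), 'eef_pos': array([ 0.29447684, -0.60687181,  0.30293678]), 'tool_rot': array([-3.96102213e-04,  8.47543176e-01, -5.30725671e-01, -8.18721405e-04]), 'contact_force': array([ 0.06659781, -0.57612245, -0.3612497 ]), 'torque': array([-0.03771071, -0.02528311, -0.01981744]), 'gripper_width': 1.0004637007373651}
side 46.41833499376933 317.4829560917847 195.8180170162698 [0.21710175 0.81954021 0.71151777]
top 53.29046809655287 316.58468321933293 203.8399000347291 [ 0.43213932 -0.00859352  1.23267676]
```

View pics/side0.png

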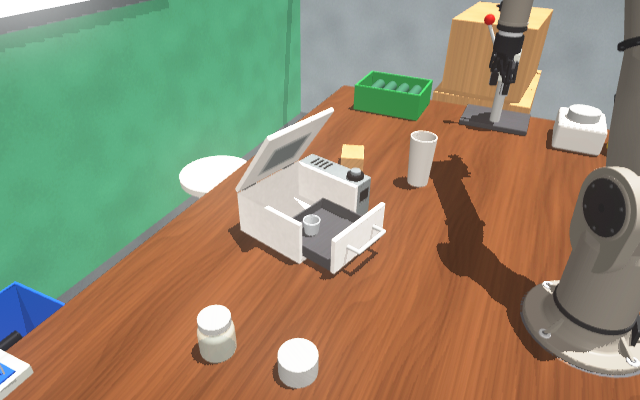

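View pics/top0.png

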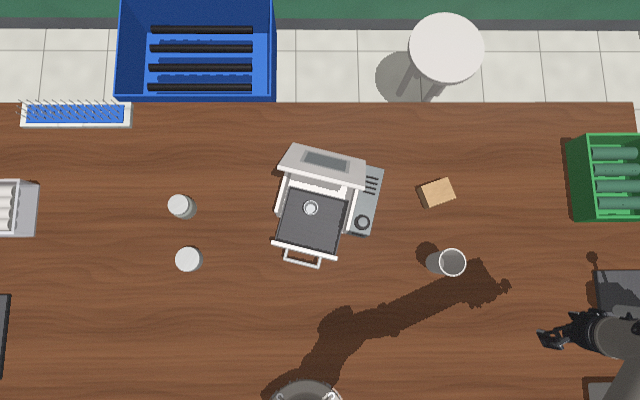

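The side view shows the box near (300,215) with the lid open, the tray out with its bar at about (365,243), and the button at (355,175). In the top view the bar is at (302,262), the button at (362,222), the pot at (310,208) and the tumbler at (452,262). Next I'll measure them.

```bash
cat > fit.py <<'E'
from h import *
import sys
def fit(Wt,Ws):
    # pod+wall tops at z~.110 : combine
    pts=np.vstack([Wt.reshape(-1,3),Ws.reshape(-1,3)])
    pts=pts[~np.isnan(pts[:,0])]
    m=(pts[:,0]>.3)&(pts[:,0]<.75)&(abs(pts[:,1])<.35)
    return pts[m]
if __name__=="__main__":
    t=np.load("top0.npz");s=np.load("side0.npz");T,S=t["W"],s["W"]
    for n,(u,v) in dict(button=(362,222),bar=(302,263),barL=(285,259),barR=(320,264),pot=(310,208),plate=(305,249),pL=(274,242),pR=(336,257),podfr=(372,234),podbr=(382,170),tum=(452,262),lidL=(280,165),carton=(437,192)).items():
        print(n,np.round(T[v,u],3))
    for n,(u,v) in dict(button=(355,174),bar=(367,244),lidtip=(330,112),lidl=(240,186),lidtop=(290,135),wall=(270,225),podtop=(335,170),plate=(360,235)).items():
        print("s",n,np.round(S[v,u],3))
E
python3 fit.py
```

```text
button [ 0.562 -0.163  0.134]
bar [0.452 0.005 0.069]
barL [0.464 0.054 0.067]
barR [ 0.45  -0.049 -0.001]
pot [ 0.62  -0.019  0.021]
plate [ 0.49  -0.004  0.106]
pL [0.511 0.084 0.104]
pR [ 0.467 -0.091  0.105]
podfr [ 0.54  -0.211  0.001]
podbr [ 0.716 -0.229  0.11 ]
tum [ 0.45  -0.432  0.069]
lidL [0.683 0.055 0.295]
carton [ 0.661 -0.405  0.053]
s button [ 0.559 -0.151  0.125]
s bar [nan nan nan]
s lidtip [ 0.623 -0.128  0.288]
s lidl [0.778 0.038 0.133]
s lidtop [ 0.668 -0.012  0.268]
s wall [0.684 0.065 0.066]
s podtop [ 0.622 -0.171  0.11 ]
s plate [0.482 0.005 0.064]
```

```bash
cat > fit2.py <<'E'
from h import *
def clean(a): 
    a=a.reshape(-1,3); return a[~np.isnan(a[:,0])]
def run(T,S):
    for nm,W in(("T",T),("S",S)):
        P=clean(W); P=P[(P[:,0]>.38)&(P[:,0]<.82)&(P[:,1]>-.3)&(P[:,1]<.2)]
        q=P[(P[:,2]>.105)&(P[:,2]<.116)&(P[:,1]<-.105-.2*(P[:,0]-.62)*0)&(P[:,0]>.51)]
        r=cv2.minAreaRect(q[:,:2].astype(np.float32)*1000); print(nm,"pod",len(q),r, q[:,2].mean())
        q=P[(P[:,2]>.098)&(P[:,2]<.112)&(P[:,0]<.505+.22*P[:,1])&(P[:,1]>-.1)]
        if len(q)>20: print(nm,"plate",len(q),cv2.minAreaRect(q[:,:2].astype(np.float32)*1000),q[:,2].mean())
t=np.load("top0.npz");s=np.load("side0.npz");T,S=t["W"],s["W"]
run(T,S)
# left wall outer face (side cam)
P=clean(S[205:250,245:298]);
c=P.mean(0);n=np.linalg.svd(P-c,full_matrices=False)[2];print("wall",c,n[2],len(P))
# plate outer face
P=clean(S[215:262,332:383]); 
for _ in range(4):
    c=P.mean(0);n=np.linalg.svd(P-c,full_matrices=False)[2][2]; P=P[abs((P-c)@n)<max(.004,0)] if _>0 else P[abs((P-c)@n)<.015]
print("plateface",c,n,len(P))
# lid plane top-cam & side-cam
for nm,P in(("T",clean(T[146:186,282:365])),("S",clean(S[115:180,250:325]))):
    P=P[P[:,2]>.15]
    for _ in range(4):
        c=P.mean(0);n=np.linalg.svd(P-c,full_matrices=False)[2][2]; P=P[abs((P-c)@n)<.006]
    print("lid",nm,c,n,len(P),P[:,2].max(),np.arctan2(np.hypot(*n[:2]),abs(n[2])),np.arctan2(n[1],n[0]))
# button
P=clean(T[205:240,345:380]);q=P[(P[:,2]>.12)&(P[:,2]<.15)];print("btn",np.median(q,0),cv2.minEnclosingCircle(q[:,:2].astype(np.float32)*1000),q[:,2].max(),len(q))
P=clean(S[160:190,340:375]);q=P[(P[:,2]>.12)&(P[:,2]<.15)];print("btnS",np.median(q,0),cv2.minEnclosingCircle(q[:,:2].astype(np.float32)*1000),q[:,2].max(),len(q))
P=clean(T[250:275,280:325]);q=P[(P[:,2]>.05)&(P[:,2]<.08)];print("bar",cv2.minAreaRect(q[:,:2].astype(np.float32)*1000),len(q))
E
python3 fit2.py
python3 - <<'E'
import cv2
for n,(x,y,w,h) in dict(side=(225,100,180,180),top=(260,130,140,150)).items():
    i=cv2.imread(f"pics/{n}0.png")[y:y+h,x:x+w]; cv2.imwrite(f"pics/{n}0z.png",cv2.resize(i,None,fx=3.3,fy=3.3,interpolation=2))
E
```

```text
T pod 1273 ((633.5433959960938, -177.25119018554688), (70.11514282226562, 200.54486083984375), 75.18644714355469) 0.11069135754867525
T plate 298 ((488.85357666015625, -0.5370101928710938), (192.33607482910156, 12.256969451904297), 75.2923355102539) 0.10421823923715802
S pod 1034 ((639.764404296875, -146.0516357421875), (129.32888793945312, 206.7719268798828), 75.82328796386719) 0.11000936585008614
S plate 364 ((486.55499267578125, 3.1114578247070312), (197.29481506347656, 14.84741497039795), 75.51068878173828) 0.10301897880253184
wall [0.6904226  0.05105863 0.04954621] [-0.44007318  0.13966435 -0.88703408] 2381
plateface [ 0.51012079 -0.01362578  0.04540259] [-0.17326909 -0.4278577   0.88708264] 245
lid T [ 0.69633386 -0.05448829  0.23582795] [ 0.79318355 -0.20642598  0.57292947] 2030 0.29810774454389444 0.9607206711774938 -0.2546021651071367
lid S [ 0.68859357 -0.03148911  0.23067255] [-0.8075979   0.21661243 -0.54851134] 1965 0.2939448029859972 0.9902135184224814 2.8795423210047995
btn [ 0.56227392 -0.16298371  0.12529444] ((564.10546875, -164.33596801757812), 21.312822341918945) 0.13857921718848112 170
btnS [ 0.55880994 -0.15317549  0.12478567] ((561.9151611328125, -157.7649383544922), 23.119028091430664) 0.13514574079146394 134
bar ((465.9986572265625, 3.76824951171875), (113.26131439208984, 34.92802429199219), 75.4703598022461) 196
```

```bash
python3 -c "
import cv2,numpy as np
a=cv2.imread('pics/side0z.png');b=cv2.imread('pics/top0z.png');h=min(a.shape[0],b.shape[0])
c=cv2.resize(np.hstack([a[:h],b[:h]]),None,fx=.75,fy=.75);print(c.shape);cv2.imwrite('pics/z0.png',c)"
```

```text
(371, 792, 3)
```

View pics/z0.png

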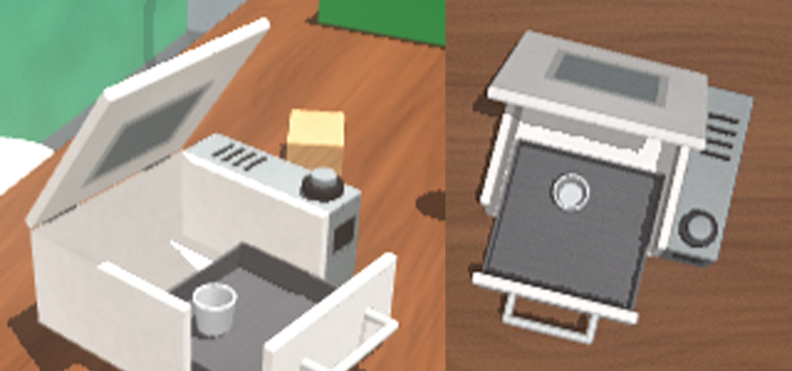

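The estimates are: box origin about (0.668, -0.047), yaw about -0.255, tray out 0.091 and lid 0.965 rad. The plate top at z=0.104, the 192 mm plate and the 200 mm pod length agree with the given sizes. Next I'll write a helper that gives tool-frame offsets and start moving.

```bash
cat > d.py <<'E'
import sys,numpy as np
from scipy.spatial.transform import Rotation as Ro
from station import get_obs
O=np.array([.6677,-.0467,0]);yaw=-.255
B=Ro.from_euler('z',yaw).as_matrix()
def show(target=None):
    o=get_obs();p=o["eef_pos"];w=o["tool_rot"];R=Ro.from_quat([w[1],w[2],w[3],w[0]]).as_matrix()
    print("t",round(o["t"],2),"tcp box",np.round(B.T@(p-O),4),"F",np.round(B.T@o["contact_force"],1),"grip",round(o["gripper_width"],3))
    # desired: z down, y along -xb
    D=B@np.array([[0,-1,0],[-1,0,0],[0,0,-1.]]).T
    print("turn (tool)",np.round(Ro.from_matrix(R.T@D).as_rotvec(),3))
    if target is not None: print("shift (tool)",np.round(R.T@(O+B@np.array(target)-p),4))
    print("box axes in tool:",np.round(R.T@B,2).tolist(), "q",np.round(o["q"],2))
if __name__=="__main__": show([float(a) for a in sys.argv[1:4]] if len(sys.argv)>3 else None)
E
python3 -m creep '[[[0,0,0,-0.0243,-0.0206,0,0],[0,0,0,-0.0243,-0.0206,0,0],[0,0,0,-0.0243,-0.0206,0,0],[0,0,0,-0.0243,-0.0206,0,0],[0,0,0,-0.0243,-0.0206,0,0],[0,0,0,-0.0243,-0.0206,0,0],[0,0,0,-0.0243,-0.0206,0,0],[0,0,0,-0.0243,-0.0206,0,0],[0,0,0,-0.0243,-0.0206,0,0],[0,0,0,-0.0243,-0.0206,0,0],[0,0,0,-0.0243,-0.0206,0,0],[0,0,0,-0.0243,-0.0206,0,0],[0,0,0,-0.0243,-0.0206,0,0],[0,0,0,-0.0243,-0.0206,0,0],[0,0,0,-0.0243,-0.0206,0,0],[0,0,0,-0.0243,-0.0206,0,0]]]' 20
python3 d.py -.222 0 .3
```

```text
t: 1.43
eef_pos: [0.4201, -0.0969, 0.2966]
tool_rot: [0.002, 0.844, -0.537, -0.005]
contact_force: [0.7, 0.1, -0.6]
gripper_width: 0.005
t 1.43 tcp box [-0.227  -0.111   0.2966] F [ 0.7  0.3 -0.6] grip 0.005
turn (tool) [0.011 0.003 0.693]
shift (tool) [-0.0823 -0.0747 -0.0035]
box axes in tool: [[0.64, -0.77, -0.01], [-0.77, -0.64, 0.01], [-0.01, -0.0, -1.0]] q [ 0.38  0.1  -0.31  2.09  0.04  0.96 -1.09]
```

```bash
python3 -m creep '[[[0.002,0,0.117,0,0,0,0],[0.002,0,0.117,0,0,0,0],[0.002,0,0.117,0,0,0,0],[0.002,0,0.117,0,0,0,0],[0.002,0,0.117,0,0,0,0],[0,0,0.1,0,0,0,0]]]'
python3 d.py -.222 0 .3
```

```text
t: 1.93
eef_pos: [0.4206, -0.0867, 0.2957]
tool_rot: [0.001, -0.61, 0.793, 0.003]
contact_force: [-0.4, -0.3, -0.5]
gripper_width: -0.003
t 1.93 tcp box [-0.229  -0.101   0.2957] F [-0.3 -0.4 -0.5] grip -0.003
turn (tool) [ 0.004  0.006 -0.005]
shift (tool) [-0.1011 -0.0065 -0.0038]
box axes in tool: [[-0.0, -1.0, -0.01], [-1.0, 0.0, 0.0], [-0.0, 0.01, -1.0]] q [ 0.32  0.09 -0.27  2.1   0.02  0.95 -1.8 ]
```

```bash
python3 -m creep '[[[0,0,0,-0.022,-0.002,0,0],[0,0,0,-0.022,-0.002,0,0],[0,0,0,-0.022,-0.002,0,0],[0,0,0,-0.022,0,0,0],[0,0,0,-0.018,0,0,0],[0,0,0,0,0,0.02,0],[0,0,0,0,0,0.02,0],[0,0,0,0,0,0.02,0],[0,0,0,0,0,0.02,0],[0,0,0,0,0,0.01,0],[0,0,0,0,0,0,0]]]'
python3 d.py -.222 0 .165
python3 - <<'E'
from h import *
ims=[]
for n,(x,y,w,h) in dict(side=(240,60,200,200),top=(230,130,200,200)).items():
    c,W=cam(n); np.savez(f"{n}1.npz",W=W,col=c["color"]); ims.append(cv2.resize(c["color"][y:y+h,x:x+w,::-1],(400,400),interpolation=2))
cv2.imwrite("pics/z1.png",np.hstack(ims))
E
```

```text
t: 2.85
eef_pos: [0.4541, 0.0197, 0.2018]
tool_rot: [0.001, -0.607, 0.795, 0.004]
contact_force: [0.3, 0.3, 0.2]
gripper_width: 0.002
t 2.85 tcp box [-0.2235  0.0104  0.2018] F [0.2 0.3 0.2] grip 0.002
turn (tool) [ 0.005  0.006 -0.012]
shift (tool) [ 0.0106 -0.0018  0.0367]
box axes in tool: [[-0.01, -1.0, -0.01], [-1.0, 0.01, 0.0], [-0.0, 0.01, -1.0]] q [ 0.13  0.28 -0.35  2.14  0.13  0.74 -2.14]
```

View pics/z1.png

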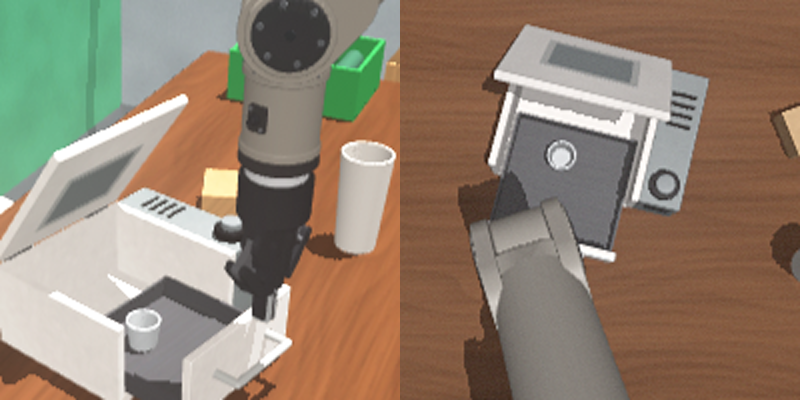

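The close-up shows the closed fingertips at about (371,219) in the side image, above and in front of the plate, with the lid clear. I'll measure the height of the tip.

```bash
python3 - <<'E'
import numpy as np
from d import B,O
W=np.load("side1.npz")["W"]
P=(W[190:228,355:385].reshape(-1,3)-O)@B
P=P[~np.isnan(P[:,0])]
P=P[(abs(P[:,0]+.2235)<.02)&(abs(P[:,1]-.01)<.03)]
print(np.round(np.percentile(P[:,2],[0,2,5,20]),4),len(P)); q=P[P[:,2]<P[:,2].min()+.02]; print(q.min(0),q.max(0))
E
```

```text
[0.1281 0.1339 0.1377 0.1502] 390
[-0.23547451 -0.00175145  0.12807243] [-0.21679072  0.02742885  0.14780685]
```

```bash
python3 -m creep '[[[0,0,0,0.004,0,0.016,0],[0,0,0,0.004,0,0.016,0],[0,0,0,0.002,0,0.013,0],[0,0,0,0,0,0.003,0],[0,0,0,0,-0.006,0,0],[0,0,0,0,-0.006,0,0],[0,0,0,0,-0.006,0,0],[0,0,0,0,-0.006,0,0],[0,0,0,0,-0.006,0,0],[0,0,0,0,-0.006,0,0]]]'
python3 d.py -.111 0 .155
```

```text
t: 3.78
eef_pos: [0.4931, 0.0005, 0.1621]
tool_rot: [0.005, -0.606, 0.795, 0.0]
contact_force: [-2.0, 0.6, -2.3]
gripper_width: 0.003
t 3.78 tcp box [-0.1809  0.0016  0.1621] F [-2.1  0.1 -2.3] grip 0.003
turn (tool) [-0.006  0.009 -0.013]
shift (tool) [ 0.0008 -0.0698  0.0076]
box axes in tool: [[-0.01, -1.0, -0.01], [-1.0, 0.01, -0.01], [0.01, 0.01, -1.0]] q [ 0.14  0.39 -0.32  2.09  0.18  0.67 -2.14]
```

```bash
python3 -m creep '[[[0,0,0,0,-0.007,0.001,0],[0,0,0,0,-0.007,0.001,0],[0,0,0,0,-0.007,0.001,0],[0,0,0,0,-0.007,0.001,0],[0,0,0,0,-0.007,0.001,0],[0,0,0,0,-0.007,0,0],[0,0,0,0,-0.006,0,0],[0,0,0,0,-0.005,0,0]]]'
python3 d.py -.111 0 .155
```

```text
t: 4.45
eef_pos: [0.5518, -0.0145, 0.1583]
tool_rot: [0.007, -0.606, 0.795, -0.0]
contact_force: [-1.8, 1.4, 0.8]
gripper_width: 0.002
t 4.45 tcp box [-0.1203  0.0019  0.1583] F [-2.1  0.8  0.8] grip 0.002
turn (tool) [-0.009  0.01  -0.013]
shift (tool) [ 0.0018 -0.0093  0.0034]
box axes in tool: [[-0.01, -1.0, -0.01], [-1.0, 0.01, -0.01], [0.01, 0.01, -1.0]] q [ 0.15  0.48 -0.3   1.96  0.2   0.72 -2.1 ]
```

```bash
python3 -m creep '[[[0,0,0,0,-0.003,0,0],[0,0,0,0,-0.003,0,0],[0,0,0,0,-0.002,0,0],[0,0,0,0,-0.002,0,0]]]'
python3 d.py -.111 0 .155;  python3 -m creep '[[[0,0,0,0,-0.002,0,0],[0,0,0,0,-0.002,0,0]]]'
python3 d.py -.111 0 .155
```

```text
t: 4.78
eef_pos: [0.5582, -0.016, 0.1575]
tool_rot: [0.002, -0.607, 0.795, 0.004]
contact_force: [-7.8, 1.9, 5.5]
gripper_width: -0.006
t 4.78 tcp box [-0.1137  0.0021  0.1575] F [-8.1 -0.1  5.5] grip -0.006
turn (tool) [ 0.003  0.008 -0.012]
shift (tool) [ 0.0021 -0.0027  0.0025]
box axes in tool: [[-0.01, -1.0, -0.01], [-1.0, 0.01, 0.0], [-0.0, 0.01, -1.0]] q [ 0.16  0.49 -0.3   1.94  0.19  0.74 -2.09]
t: 4.95
eef_pos: [0.5587, -0.0159, 0.157]
tool_rot: [-0.001, -0.607, 0.794, 0.006]
contact_force: [-7.8, 2.2, 6.5]
gripper_width: 0.001
t 4.95 tcp box [-0.1132  0.0024  0.157 ] F [-8.1  0.1  6.5] grip 0.001
turn (tool) [ 0.011  0.006 -0.011]
shift (tool) [ 0.0023 -0.0023  0.002 ]
box axes in tool: [[-0.01, -1.0, -0.01], [-1.0, 0.01, 0.01], [-0.01, 0.01, -1.0]] q [ 0.16  0.49 -0.3   1.93  0.19  0.75 -2.09]
```

```bash
python3 -m creep '[[[0,0,0,0,-0.004,0,0],[0,0,0,0,-0.004,0,0]]]'
python3 d.py;  python3 -m creep '[[[0,0,0,0,0.01,0,0],[0,0,0,0,0.015,0,0],[0,0,0,0,0.015,0,0],[0,0,0,0,0.01,-0.02,0],[0,0,0,0,0.005,-0.02,0],[0,0,0,0,0,-0.02,0],[0,0,0,0,0,0,0]]]'
python3 d.py
cat > snap.py <<'E'
from h import *
import sys
k=sys.argv[1];ims=[]
for n,(x,y,w,h) in dict(side=(220,60,200,200),top=(230,130,200,200)).items():
    c,W=cam(n); np.savez(f"{n}{k}.npz",W=W,col=c["color"]); ims.append(cv2.resize(c["color"][y:y+h,x:x+w,::-1],(400,400),interpolation=2))
cv2.imwrite(f"pics/z{k}.png",np.hstack(ims))
E
python3 snap.py 2
```

```text
t: 5.12
eef_pos: [0.5597, -0.0159, 0.1561]
tool_rot: [-0.007, -0.608, 0.794, 0.011]
contact_force: [-14.7, 3.6, 11.2]
gripper_width: 0.002
t 5.12 tcp box [-0.1123  0.0026  0.1561] F [-15.1  -0.3  11.2] grip 0.002
turn (tool) [ 0.027  0.002 -0.008]
box axes in tool: [[-0.01, -1.0, -0.0], [-1.0, 0.01, 0.03], [-0.03, 0.0, -1.0]] q [ 0.16  0.5  -0.3   1.92  0.19  0.77 -2.08]
t: 5.7
eef_pos: [0.5075, -0.0024, 0.2192]
tool_rot: [-0.007, -0.608, 0.794, 0.01]
contact_force: [0.7, 0.4, -0.7]
gripper_width: -0.004
t 5.7 tcp box [-0.1662  0.0025  0.2192] F [ 0.6  0.5 -0.7] grip -0.004
turn (tool) [ 0.025  0.002 -0.008]
box axes in tool: [[-0.01, -1.0, -0.0], [-1.0, 0.01, 0.02], [-0.02, 0.0, -1.0]] q [ 0.17  0.34 -0.34  2.    0.13  0.84 -2.08]
```

View pics/z2.png

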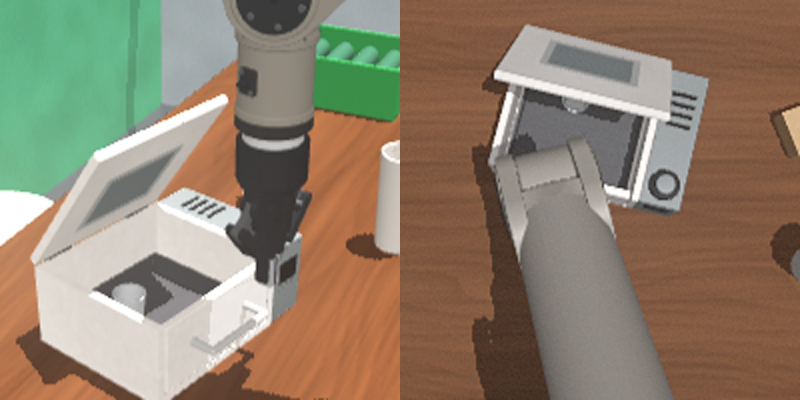

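The tray is at its stop: the plate is flush with the box front, zoomed at (230,310), and the pot at (130,298) is upright. The lid is untouched. Next I'll go up and over behind the lid's front edge.

```bash
python3 - <<'E'
import numpy as np
from d import B,O
W=np.load("side2.npz")["W"]
P=(W.reshape(-1,3)-O)@B; P=P[~np.isnan(P[:,0])]
q=P[(P[:,2]>.03)&(P[:,2]<.095)&(P[:,1]>-.09)&(P[:,1]<.09)&(P[:,0]<-.09)&(P[:,0]>-.112)]
print("plate face x",np.median(q[:,0]),len(q))
q=P[(P[:,2]>.055)&(P[:,2]<.07)&(abs(P[:,1])<.05)&(P[:,0]<-.115)&(P[:,0]>-.15)];print("bar",np.median(q,0),len(q))
E
python3 -m creep '[[[0.006,0,0,0,0,-0.025,0],[0.006,0,0,0,0,-0.025,0],[0.006,0,0,0,0,-0.025,0],[0.006,0,0,0,0,-0.025,0],[0,0,0,0,0,-0.025,0],[0,0,0,0,0,-0.025,0],[0,0,0,0,0,-0.025,0],[0,0,0,0,0,-0.025,0],[0,0,0,0,0,-0.01,0],[0,0,0,0,0,0,0]]]'
python3 d.py .02 0 .42
```

```text
plate face x -0.10271192676553564 894
bar [-0.13476054 -0.00438853  0.06567784] 154
t: 6.63
eef_pos: [0.5092, -0.0067, 0.4246]
tool_rot: [-0.007, -0.607, 0.795, 0.005]
contact_force: [0.1, 0.8, -0.2]
gripper_width: 0.0
t 6.63 tcp box [-0.1635 -0.0012  0.4246] F [-0.1  0.8 -0.2] grip 0.0
turn (tool) [ 0.017 -0.004 -0.011]
shift (tool) [-0.0033 -0.1835  0.0015]
box axes in tool: [[-0.01, -1.0, 0.0], [-1.0, 0.01, 0.02], [-0.02, -0.0, -1.0]] q [ 0.21  0.13 -0.35  1.75  0.04  1.28 -1.99]
```

```bash
python3 -m creep '[[[0.006,0,0,0,-0.025,0,0],[0.006,0,0,0,-0.025,0,0],[0.005,0,0,0,-0.025,0,0],[0,0,0,0,-0.025,0,0],[0,0,0,0,-0.025,0,0],[0,0,0,0,-0.025,0,0],[0,0,0,0,-0.025,0,0],[0,0,0,0,-0.005,0,0],[0,0,0,0,0,0,0]]]'
python3 d.py .017 0 .36; python3 snap.py 3
python3 - <<'E'
import numpy as np
from d import B,O
W=np.load("side3.npz")["W"]
P=(W.reshape(-1,3)-O)@B; P=P[~np.isnan(P[:,0])]
for nm,a,b in(("plate",-.09,.09),("wallL",.1,.112),("wallR",-.11,-.1),("pod",-.17,-.112)):
    q=P[(P[:,2]>.03)&(P[:,2]<.095)&(P[:,1]>a)&(P[:,1]<b)&(P[:,0]<-.09)&(P[:,0]>-.112)];print(nm,np.median(q[:,0]),len(q))
E
```

```text
t: 7.38
eef_pos: [0.688, -0.057, 0.4007]
tool_rot: [-0.011, -0.607, 0.794, 0.004]
contact_force: [-0.7, 0.1, -0.4]
gripper_width: -0.002
t 7.38 tcp box [ 0.0223 -0.0048  0.4007] F [-0.8 -0.1 -0.4] grip -0.002
turn (tool) [ 0.02  -0.013 -0.01 ]
shift (tool) [-0.0053  0.0045  0.0407]
box axes in tool: [[-0.01, -1.0, 0.01], [-1.0, 0.01, 0.02], [-0.02, -0.01, -1.0]] q [ 0.18  0.47 -0.29  1.36  0.14  1.36 -1.95]
plate -0.102731197761534 931
wallL -0.10098237107210638 101
wallR -0.10251313634227185 45
pod -0.1028894169272841 235
```

View pics/z3.png

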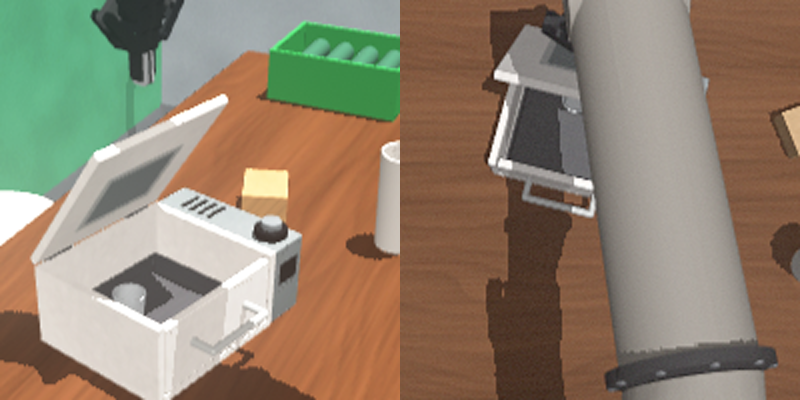

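The plate is flush with the walls and pod to within 1 mm, so the tray is home. The fingers at zoomed (145,80) are above and behind the lid edge. I'll now push the lid.

```bash
python3 -m creep '[[[0.006,0,0,-0.004,0.006,0.01,0],[0.006,-0.005,0,0,0.005,0.01,0],[0.006,-0.005,0,0,0,0.01,0],[0,0,0,0,0,0.01,0],[0,0,0,0,0,0.006,0],[0,0,0,0,0,0.006,0]]]'
python3 d.py .009 0 .345
```

```text
t: 7.98
eef_pos: [0.6719, -0.0473, 0.3487]
tool_rot: [-0.001, -0.609, 0.793, -0.001]
contact_force: [0.8, 0.2, 2.3]
gripper_width: 0.003
t 7.98 tcp box [0.0042 0.0005 0.3487] F [0.7 0.4 2.3] grip 0.003
turn (tool) [-0.001 -0.002 -0.007]
shift (tool) [ 0.0004 -0.0048  0.0037]
box axes in tool: [[-0.01, -1.0, 0.0], [-1.0, 0.01, -0.0], [0.0, -0.0, -1.0]] q [ 0.19  0.46 -0.3   1.49  0.14  1.21 -1.97]
```

```bash
python3 -m creep '[[[0,0,0,0,0.005,0.006,0],[0,0,0,0,0.006,0.006,0],[0,0,0,0,0.006,0.006,0],[0,0,0,0,0.006,0.006,0],[0,0,0,0,0.006,0.006,0]]]'
python3 d.py
```

```text
t: 8.4
eef_pos: [0.6428, -0.0395, 0.3181]
tool_rot: [0.001, -0.608, 0.794, -0.003]
contact_force: [0.1, -0.4, 1.0]
gripper_width: 0.0
t 8.4 tcp box [-0.0259  0.0007  0.3181] F [ 0.2 -0.3  1. ] grip 0.0
turn (tool) [-0.006 -0.002 -0.008]
box axes in tool: [[-0.01, -1.0, 0.0], [-1.0, 0.01, -0.01], [0.01, -0.0, -1.0]] q [ 0.19  0.43 -0.31  1.6   0.14  1.12 -1.99]
```

```bash
python3 -m creep '[[[0,0,0,0,0.005,0.007,0],[0,0,0,0,0.005,0.007,0],[0,0,0,0,0.004,0.007,0],[0,0,0,0,0.004,0.007,0],[0,0,0,0,0.004,0.008,0],[0,0,0,0,0.003,0.008,0],[0,0,0,0,0.003,0.008,0]]]'
python3 d.py; python3 snap.py 4
```

```text
t: 8.98
eef_pos: [0.6113, -0.0309, 0.2607]
tool_rot: [0.001, -0.609, 0.793, -0.002]
contact_force: [0.5, 0.6, 1.8]
gripper_width: -0.005
t 8.98 tcp box [-0.0586  0.0011  0.2607] F [0.4 0.7 1.8] grip -0.005
turn (tool) [-0.004 -0.002 -0.007]
box axes in tool: [[-0.01, -1.0, 0.0], [-1.0, 0.01, -0.0], [0.0, -0.0, -1.0]] q [ 0.18  0.44 -0.31  1.74  0.16  0.99 -2.02]
```

View pics/z4.png

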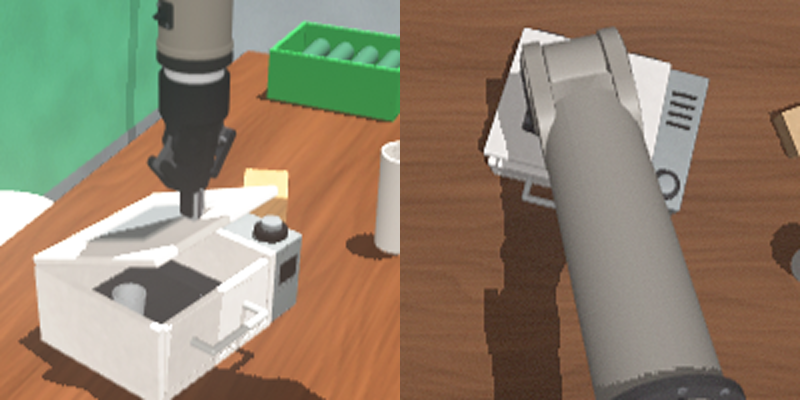

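The lid is about 0.37 rad open, with the fingertips on its top at zoomed (192,215). I'll keep going.

```bash
python3 -m creep '[[[0,0,0,0,0.003,0.008,0],[0,0,0,0,0.003,0.008,0],[0,0,0,0,0.003,0.008,0],[0,0,0,0,0.002,0.008,0],[0,0,0,0,0.002,0.007,0],[0,0,0,0,0.001,0.006,0]]]'
python3 d.py; python3 -m creep '[[[0,0,0,0,0.001,0.005,0],[0,0,0,0,0,0.005,0],[0,0,0,0,0,0.004,0]]]';python3 d.py
```

```text
t: 9.58
eef_pos: [0.5973, -0.0272, 0.2115]
tool_rot: [0.001, -0.609, 0.793, -0.002]
contact_force: [0.5, 0.1, 0.8]
gripper_width: -0.001
t 9.58 tcp box [-0.073   0.0011  0.2115] F [0.5 0.2 0.8] grip -0.001
turn (tool) [-0.005 -0.001 -0.007]
box axes in tool: [[-0.01, -1.0, 0.0], [-1.0, 0.01, -0.0], [0.0, -0.0, -1.0]] q [ 0.17  0.47 -0.31  1.82  0.18  0.88 -2.05]
t: 9.83
eef_pos: [0.5956, -0.0268, 0.1951]
tool_rot: [0.0, -0.609, 0.793, -0.002]
contact_force: [-1.6, -0.1, 14.9]
gripper_width: -0.005
t 9.83 tcp box [-0.0747  0.001   0.1951] F [-1.6 -0.5 14.9] grip -0.005
turn (tool) [-0.003 -0.002 -0.007]
box axes in tool: [[-0.01, -1.0, 0.0], [-1.0, 0.01, -0.0], [0.0, -0.0, -1.0]] q [ 0.17  0.49 -0.3   1.83  0.19  0.85 -2.06]
```

```bash
python3 -m creep '[[[0,0,0,0,0,0.002,0],[0,0,0,0,0,-0.015,0],[0,0,0,0,0,-0.02,0],[0,0,0,0,0,-0.02,0],[0,0,0,-0.02,0.02,-0.01,0],[0,0,0,-0.02,0.02,0,0],[0,0,0,-0.02,0.02,0,0],[0,0,0,-0.02,0.02,0,0],[0,0,0,0,0,0,0]]]'
python3 d.py; python3 snap.py 5
python3 - <<'E'
import numpy as np,cv2
from d import B,O
for n in("side","top"):
    W=np.load(n+"5.npz")["W"]
    P=(W.reshape(-1,3)-O)@B; P=P[~np.isnan(P[:,0])]
    q=P[(abs(P[:,0])<.09)&(abs(P[:,1])<.1)&(P[:,2]>.1)&(P[:,2]<.15)]
    A=np.c_[q[:,:2],np.ones(len(q))];print(n,"lid plane",np.round(np.linalg.lstsq(A,q[:,2],rcond=None)[0],4),"front z",np.median(q[q[:,0]<-.07,2]) if (q[:,0]<-.07).any() else None,len(q))
    q=P[(abs(P[:,0]+.072)<.03)&(abs(P[:,1]+.14)<.028)&(P[:,2]>.114)&(P[:,2]<.15)]
    for lo in(.114,.12,.126,.13,.134):
        s=q[q[:,2]>lo]
        if len(s)>3:print(n,lo,len(s),np.round(s.mean(0),4),np.round((s.min(0)+s.max(0))/2,4),np.round(np.ptp(s,0),3))
E
```

```text
t: 10.58
eef_pos: [0.5389, 0.0724, 0.262]
tool_rot: [0.001, -0.606, 0.796, -0.003]
contact_force: [0.8, 1.7, 0.1]
gripper_width: -0.002
t 10.58 tcp box [-0.1547  0.0827  0.262 ] F [0.4 1.9 0.1] grip -0.002
turn (tool) [-0.005 -0.002 -0.014]
box axes in tool: [[-0.01, -1.0, 0.0], [-1.0, 0.01, -0.01], [0.01, -0.0, -1.0]] q [ 0.05  0.33 -0.36  1.9   0.15  0.94 -2.23]
side lid plane [ 0.0007 -0.0011  0.1231] front z 0.12254155743524649 2520
side 0.114 169 [-0.078  -0.1304  0.1246] [-0.0748 -0.1352  0.1243] [0.043 0.043 0.019]
side 0.12 136 [-0.0766 -0.1318  0.1263] [-0.0739 -0.1353  0.127 ] [0.041 0.043 0.013]
side 0.126 62 [-0.0747 -0.1343  0.1308] [-0.0728 -0.1363  0.1299] [0.026 0.029 0.008]
side 0.13 44 [-0.0741 -0.1356  0.1319] [-0.0727 -0.1363  0.1319] [0.025 0.029 0.004]
top lid plane [9.000e-04 1.000e-04 1.235e-01] front z 0.12307111988221904 4173
top 0.114 204 [-0.0723 -0.1385  0.1256] [-0.0714 -0.1408  0.1267] [0.057 0.053 0.025]
top 0.12 178 [-0.0716 -0.1395  0.127 ] [-0.0712 -0.1399  0.1297] [0.042 0.041 0.019]
top 0.126 82 [-0.0713 -0.1395  0.132 ] [-0.0706 -0.1409  0.1327] [0.03  0.031 0.013]
top 0.13 69 [-0.0707 -0.1394  0.1328] [-0.0709 -0.1394  0.1347] [0.026 0.025 0.009]
top 0.134 14 [-0.0688 -0.1403  0.135 ] [-0.0681 -0.1407  0.1367] [0.02  0.022 0.005]
```

View pics/z5.png

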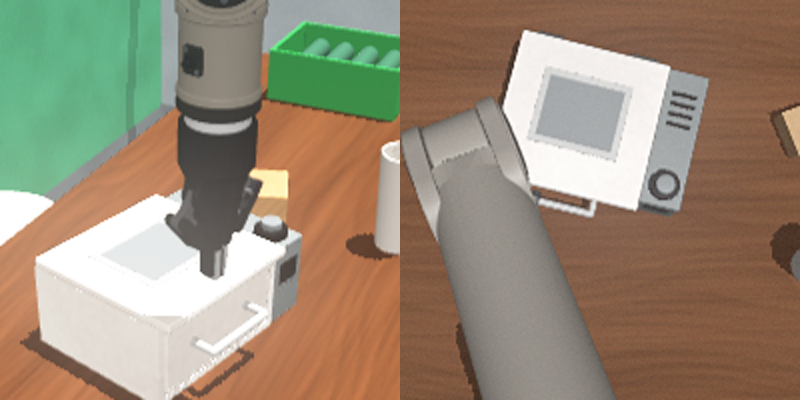

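The lid is flat, with slope 0.001 and front z at 0.123, so it's shut. The button centre in the box frame is about (-0.0715, -0.138) with its top at about 0.132. I'll check the collar height before pressing.

```bash
python3 - <<'E'
import numpy as np
from d import B,O
for n,c in(("side",(-.0727,-.1363)),("top",(-.071,-.1395))):
    W=np.load(n+"5.npz")["W"]
    P=(W.reshape(-1,3)-O)@B; P=P[~np.isnan(P[:,0])]
    r=np.hypot(P[:,0]-c[0],P[:,1]-c[1])
    for a,b in((0,5),(5,11),(11,14),(14,16),(16,18),(18,20),(20,22),(22,26)):
        q=P[(r>=a/1e3)&(r<b/1e3)&(P[:,2]>.1)&(P[:,2]<.16),2]
        print(n,a,b,len(q),np.round(np.percentile(q,[10,50,90]),4) if len(q) else "")
E
python3 d.py -.0715 -.138 .262
```

```text
side 0 5 6 [0.1313 0.1326 0.1333]
side 5 11 27 [0.1271 0.1315 0.133 ]
side 11 14 42 [0.122  0.1268 0.1324]
side 14 16 11 [0.1221 0.1261 0.1312]
side 16 18 16 [0.1185 0.1221 0.1267]
side 18 20 30 [0.1135 0.1205 0.1229]
side 20 22 35 [0.111  0.1184 0.1229]
side 22 26 31 [0.1085 0.1137 0.1222]
top 0 5 10 [0.1303 0.1325 0.1343]
top 5 11 38 [0.1307 0.1328 0.1345]
top 11 14 34 [0.1259 0.1316 0.1341]
top 14 16 21 [0.1205 0.123  0.1261]
top 16 18 26 [0.1205 0.1228 0.1246]
top 18 20 28 [0.1197 0.1227 0.1246]
top 20 22 39 [0.1124 0.1214 0.1245]
top 22 26 67 [0.1083 0.1107 0.113 ]
t 10.68 tcp box [-0.1515  0.0788  0.2619] F [ 0.5 -0.5 -0.3] grip 0.001
turn (tool) [-0.007 -0.005 -0.019]
shift (tool) [ 0.2153 -0.084   0.0014]
box axes in tool: [[-0.02, -1.0, 0.0], [-1.0, 0.02, -0.01], [0.01, -0.0, -1.0]] q [ 0.05  0.33 -0.36  1.89  0.15  0.94 -2.22]
```

```bash
python3 -m creep '[[[0,0,-0.005,0.024,-0.009,0,0],[0,0,-0.005,0.024,-0.009,0,0],[0,0,-0.005,0.024,-0.009,0,0],[0,0,0,0.024,-0.009,0,0],[0,0,0,0.024,-0.009,0,0],[0,0,0,0.024,-0.009,0,0],[0,0,0,0.024,-0.009,0,0],[0,0,0,0.024,-0.009,0,0],[0,0,0,0.01,-0.005,0,0],[0,0,0,0,0,0,0]]]'
python3 d.py -.0715 -.138 .215
```

```text
t: 11.52
eef_pos: [0.5656, -0.1711, 0.2608]
tool_rot: [-0.002, -0.605, 0.796, -0.006]
contact_force: [0.1, 0.6, 0.9]
gripper_width: 0.003
t 11.52 tcp box [-0.0675 -0.1462  0.2608] F [-0.   0.6  0.9] grip 0.003
turn (tool) [-0.007 -0.01  -0.016]
shift (tool) [-0.0086  0.0045  0.0456]
box axes in tool: [[-0.02, -1.0, 0.01], [-1.0, 0.02, -0.01], [0.01, -0.01, -1.0]] q [ 0.39  0.39 -0.26  1.8   0.13  0.96 -1.77]
```

```bash
python3 -m creep '[[[-0.003,-0.004,-0.008,-0.004,0.002,0.016,0],[-0.003,-0.004,-0.008,-0.004,0.002,0.016,0],[0,0,0,0,0,0.01,0],[0,0,0,0,0,0,0]]]'
python3 d.py -.0715 -.138 .2055; python3 snap.py 6
```

```text
t: 11.85
eef_pos: [0.5646, -0.1628, 0.2173]
tool_rot: [0.0, -0.61, 0.792, -0.001]
contact_force: [-0.8, -0.1, -0.4]
gripper_width: -0.003
t 11.85 tcp box [-0.0704 -0.1383  0.2173] F [-0.7 -0.3 -0.4] grip -0.003
turn (tool) [-0.003 -0.001 -0.004]
shift (tool) [-0.0003  0.0011  0.0118]
box axes in tool: [[-0.0, -1.0, 0.0], [-1.0, 0.0, -0.0], [0.0, -0.0, -1.0]] q [ 0.38  0.44 -0.26  1.84  0.15  0.88 -1.78]
```

View pics/z6.png

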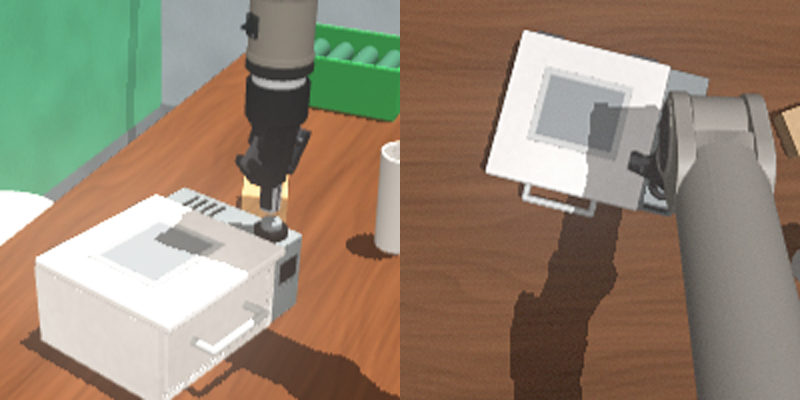

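The fingertips at zoomed (271,212) sit right above the button at (271,225). I'll press in small steps.

```bash
python3 -m creep '[[[0,0,0,0,0.001,0.004,0],[0,0,0,0,0,0.004,0],[0,0,0,0,0,0.003,0],[0,0,0,0,0,0.003,0]]]'
python3 d.py; python3 -m creep '[[[0,0,0,0,0,0.003,0],[0,0,0,0,0,0.002,0],[0,0,0,0,0,0.002,0]]]'
python3 d.py
```

```text
t: 12.28
eef_pos: [0.5666, -0.1616, 0.2072]
tool_rot: [0.003, -0.611, 0.792, -0.004]
contact_force: [0.5, 0.3, 0.7]
gripper_width: -0.001
t 12.28 tcp box [-0.0689 -0.1366  0.2072] F [0.4 0.4 0.7] grip -0.001
turn (tool) [-0.01  -0.001 -0.002]
box axes in tool: [[-0.0, -1.0, 0.0], [-1.0, 0.0, -0.01], [0.01, -0.0, -1.0]] q [ 0.37  0.46 -0.26  1.85  0.15  0.85 -1.79]
t: 12.53
eef_pos: [0.5668, -0.1616, 0.2002]
tool_rot: [0.003, -0.611, 0.792, -0.005]
contact_force: [-2.5, -0.0, 3.9]
gripper_width: 0.001
t 12.53 tcp box [-0.0686 -0.1366  0.2002] F [-2.4 -0.6  3.9] grip 0.001
turn (tool) [-0.011 -0.001 -0.002]
box axes in tool: [[-0.0, -1.0, 0.0], [-1.0, 0.0, -0.01], [0.01, -0.0, -1.0]] q [ 0.37  0.46 -0.26  1.85  0.16  0.84 -1.79]
```

```bash
python3 -m creep '[[[0,0,0,0,0,0.003,0],[0,0,0,0,0,0.003,0]]]'
python3 d.py; python3 -m creep '[[[0,0,0,0,0,0.003,0],[0,0,0,0,0,0.003,0]]]'
python3 d.py
```

```text
t: 12.7
eef_pos: [0.5671, -0.1615, 0.1979]
tool_rot: [0.003, -0.61, 0.792, -0.005]
contact_force: [-16.9, 3.1, 44.0]
gripper_width: 0.001
t 12.7 tcp box [-0.0683 -0.1365  0.1979] F [-17.1  -1.3  44. ] grip 0.001
turn (tool) [-0.011 -0.002 -0.003]
box axes in tool: [[-0.0, -1.0, 0.0], [-1.0, 0.0, -0.01], [0.01, -0.0, -1.0]] q [ 0.37  0.47 -0.26  1.85  0.16  0.83 -1.8 ]
t: 12.87
eef_pos: [0.5671, -0.1614, 0.1983]
tool_rot: [0.002, -0.61, 0.792, -0.005]
contact_force: [-11.9, 1.6, 25.1]
gripper_width: -0.001
t 12.87 tcp box [-0.0684 -0.1364  0.1983] F [-11.9  -1.5  25.1] grip -0.001
turn (tool) [-0.011 -0.004 -0.004]
box axes in tool: [[-0.0, -1.0, 0.0], [-1.0, 0.0, -0.01], [0.01, -0.0, -1.0]] q [ 0.37  0.47 -0.26  1.85  0.16  0.83 -1.8 ]
```

The button is at its hard stop: the tip is about 7 mm below the resting top and force rose sharply past the 5 N spring. I'll release and retreat.

```bash
python3 -m creep '[[[0,0,0,0,0,-0.008,0],[0,0,0,0,0,-0.015,0],[0,0,0,0,0,-0.02,0],[0,0,0,0,0,-0.025,0],[0,0,0,0,0,-0.025,0],[0,0,0,0,0,-0.025,0],[0,0,0,0,0,-0.025,0],[0,0,0,0,0.025,0,0],[0,0,0,0,0.025,0,0],[0,0,0,0,0.025,0,0],[0,0,0,0,0.025,0,0],[0,0,0,0,0.015,0,0],[0,0,0,0,0,0,0],[0,0,0,0,0,0,0]]]'
python3 d.py; python3 - <<'E'
from h import *
from d import B,O
ims=[]
for n in("side","top"):
    c,W=cam(n); ims.append(cv2.resize(c["color"][:,:,::-1],(400,250),interpolation=cv2.INTER_AREA))
    T0=np.load(n+"0.npz")["W"]
    P=(W.reshape(-1,3)-O)@B; P=P[~np.isnan(P[:,0])]
    q=P[(abs(P[:,0])<.09)&(abs(P[:,1])<.1)&(P[:,2]>.1)&(P[:,2]<.15)]
    A=np.c_[q[:,:2],np.ones(len(q))];print(n,"lid",np.round(np.linalg.lstsq(A,q[:,2],rcond=None)[0],4))
    q=P[(np.hypot(P[:,0]+.0715,P[:,1]+.138)<.009)&(P[:,2]<.15)];print("btn z",np.median(q[:,2]) if len(q) else None,len(q))
    for nm,a,b in(("plate",-.09,.09),("pod",-.17,-.112)):
        q=P[(P[:,2]>.03)&(P[:,2]<.095)&(P[:,1]>a)&(P[:,1]<b)&(P[:,0]<-.09)&(P[:,0]>-.112)];print(nm,np.median(q[:,0]),len(q))
cv2.imwrite("pics/end.png",np.hstack(ims))
E
```

```text
t: 14.03
eef_pos: [0.4514, -0.1307, 0.3472]
tool_rot: [0.004, -0.609, 0.793, -0.009]
contact_force: [0.5, 0.5, -0.3]
gripper_width: 0.001
t 14.03 tcp box [-0.1881 -0.1358  0.3472] F [ 0.3  0.6 -0.3] grip 0.001
turn (tool) [-0.019 -0.004 -0.005]
box axes in tool: [[-0.0, -1.0, 0.0], [-1.0, 0.0, -0.02], [0.02, -0.0, -1.0]] q [ 0.43  0.1  -0.3   1.97  0.04  1.06 -1.72]
side lid [ 9.00e-04 -1.00e-04  1.23e-01]
btn z 0.1327782608956644 21
plate -0.10270048215710668 930
pod -0.10302174076730361 236
top lid [0.0011 0.0004 0.1235]
btn z 0.13289810437794022 32
plate -0.11087250421156127 6
pod -0.10047563790285069 16
```

View pics/end.png

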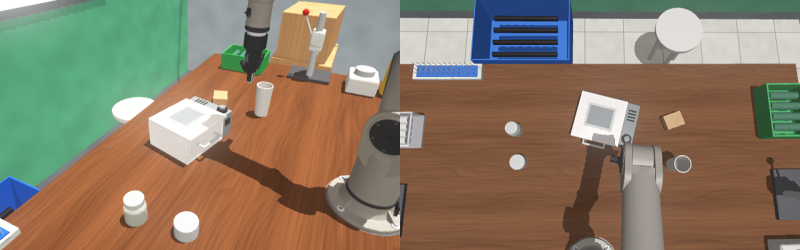

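The final view shows the box closed in both images. The button is back out at z 0.133, the bystanders are where they were, and the gripper is clear. I'm handing in.

```bash
python3 -c "
from station import hand_in; print(hand_in())"
```

```text
the job is handed in; nothing more can be done
None
```

The box is closed and was started in the order asked, using only the shut fingertips. I handed it in at about 14 s of the 58 s allowed.

- **Tray:** I pushed it home by its front plate until it met the stop at about 15 N. The plate then measured flush with the pod face to within 0.5 mm. The pot was upright in the pictures after the push and during the lid push. It can't be seen now that the lid is shut.
- **Lid:** I pushed it down along its arc with 1–2 N until it met the stop at about 15 N. Its top is flat (slope about 0.001 rad) at z = 0.123, which is the shut height.
- **Button:** I pressed it about 7 mm, to its stop. The force rose sharply past the 5 N spring and read up to 44 N at the fingertips, well over the 5 N needed but below the 120 N wrist limit. After release it is back out at z = 0.133.
- **Surroundings:** The bystanders look unmoved in the final picture; I judged that by eye and did not measure it. The gripper is clear of everything.

The side and top cameras disagreed by about 2–3 mm on absolute positions, so I relied on the stops felt and on flushness within one view. Nothing else failed or disagreed.

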